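Load the inspection hood and hold its lid open

ROBOT

A 7-joint arm with a two-finger parallel gripper is mounted at the origin on a cart in front of the work surface, level with it; the furniture and walls round the work are solid. World frame = base frame: x ahead of the robot, y to its left, z up, the work surface at z = 0. Lengths are in m, angles in rad, forces in N, time in s.
With the tool pointing down it reaches from about 0.4 to 0.85 m from the base axis. Payload 10.4 kg.
Tool frame: the origin (TCP) lies between the finger pads; the fingertips stand tcp_to_tips ahead of it and the grasp point (between the pads) lies 8 mm behind it (tcp_to_tips is the distance from the TCP to the fingertips, in m); z points along the fingers, y is the line along which they close (so a half turn about z gives the same grasp; the last joint's range is limited). The gripper opens to 85 mm and grips with 20 to 120 N. Pads are 22 mm wide; open, the fingers measure 114 mm over their backs; the gripper's body (76 mm by 85 mm) begins 54 mm behind the grasp point. The pads swing forward as they close: fully open they stand 13 mm farther back than shut.
Start: joints at [-1.19, 0.332, -0.065, 1.46, 0.022, 1.35, -0.088], TCP at [0.246, 0.575, 0.207] pointing down, gripper open.
Joint ranges: [-2.6, 2.6], [-0.5, 2.12], [-1.47, 1.34], [0.16, 2.42], [-1.27, 4.41], [0.06, 2.06], [-2.6, 2.6]. Speed limits (rad/s): [2.22, 2.22, 2.79, 2.79, 3.14, 3.14, 3.14].

INTERFACE

Orientations are given as a unit quaternion [x, y, z, w].
In Python, from workcell import * gives the robot as it stands.
- The arm moves only by the tool apply_moves, never from a script. Its argument "rows" is a list of rows, each an object of numbers: "x", "y", "z": the shift along the tool's x, y, z in mm; "ax", "ay", "az": the turn, a rotation vector about the tool's x, y, z in degrees; "gripper": the closure, from 0 (fully open) to 1 (shut). A call has 1 to 5 rows; each row shifts and turns the commanded pose from where the row before left it, along the tool's axes as they then stand; what a row does not reach is not made up. A row lasts 1/12 s, in which the tool goes at most 41.7 mm and 7.16 degrees, less where a joint would pass 70% of its speed; a pose out of reach is approached as far as the arm can. A call with a gripper value outside its range is refused whole. The fingers move at their own pace and stop on an object; "newtons" is the grip in N (left out, the last holds). Time passes only in rows, so rows that do not move let the fingers close. It gives the time, the measured TCP pose, the force, the opening and the grip force at its end, in the units of the state.
- get_obs(): the state, without advancing time (a new reading comes with each control period).
- camera(name): name is "side" or "top"; returns a dict with "color" (420x560x3 uint8, red, green, blue), "fov_y" (degrees; the focal length in pixels is half the picture's height over the tangent of half this angle, whatever the lens; pixels are square), "cx", "cy" (the principal point, pixels), "k1" (the pictures are not rectified: a ray, as slopes to the right and down, at radius r is drawn at 1 + k1 r^2 times it, then the intrinsics apply), "rvec" (rotation vector, rad) and "tvec" (3), from world to camera coordinates, as OpenCV has them. Camera axes: x right, y down, z forward; pixel columns grow to the right and rows downward; lengths in m; the calibration is good to about 2 mm. A picture is of the moment at which its call begins. There is no depth.
- hand_in(): hands the job in; it is judged then, once.
The state is a dict: "clock": time; "joint_pos": joint angles; "joint_velocities": joint speeds; "tau": joint torques, N m; "position": TCP position; "ee_rot": TCP orientation; "ft_force": force on the tool from outside, world axes, zero at the start; "torque": the same for the moment, N m; "grip_width": opening from 0.0 (shut) to 1.0 (fully open); "grasp_force": force on a finger pad.
Only numpy, scipy, OpenCV 4.12 (cv2) and the standard library are available. Lean on these libraries where they do the work, as an engineer would, in place of code of your own. Each camera call takes 0.05 s, during which the arm holds its last target. There are 200 camera calls.

TASK

Slide the loaded white tray by its upright fin into the open front of the grey inspection hood until it stops, keeping the wax rose and the wax ring in it. Then try the hood's lid by lifting its round handle before you touch the catch: if the lid comes up freely, open it; if it is caught, slide the catch sideways, away from the lid handle, as far as it goes, and then open the lid. Finish holding the lid well open, at 45 degrees or more, by its handle (the program ends with the handle still in the gripper, because the lid falls shut by itself), and leave everything else on the bench where it is.

Things in the scene. Friction and masses are not known exactly. Their poses are not given: they have to be found in the camera images.
- hood: Grey box fixed to the bench, 150 (its x) x 180 (its y) x 72 mm high; origin on the bench, under the middle of the bay. Open front at its -x side (plane x = -70 mm, opening 50 mm high); the tray goes in along +x. Header strip on top at the front (x -70 to -41 mm, top at z = 72 mm) carries the catch; the lid lies behind it, its upper face at z = 76 mm.
- bay (a point): Where the tray's centre is when home: over the hood's origin, 9 mm up, axes as the hood's (tray axes then parallel to them). The tray slides on the bench between guide rails 14 mm high and 106 mm apart, whose flared lead-ins reach 25 mm out in front; the rear stop is at x = +70 mm.
- lid (a joint): Angle (rad) of the hood's aluminium lid, 170 x 103 x 4 mm, 0.25 kg: 0 shut, grows as its front edge rises, stop at 1.2. Hinged along the hood's y at the rear. Falls shut when let go. If caught, it rises only about 0.05 rad (5 mm at the handle) and stops hard; if free, it goes on rising. Nothing outside shows whether it is caught.
- lid_grip (a point): Centre of the lid's round black handle: an upright disc 28 mm across, 12 mm thick along the hood's y, at hood x = -26, y = +40, z = 100 mm when shut, 24 mm above the lid's upper face, 92 mm in front of the hinge and 28 mm above it. Pinched across its thickness, it can turn between the fingers as the lid rises.
- tray_centre (a point): Centre of the loose white tray's pan, 9 mm over its underside. Pan 140 (tray x) x 100 (tray y) x 18 mm high, open on top, walls and floor 4 mm, 0.3 kg. Its +x end goes into the hood first; from the -x end a 32 mm wide tongue runs out to x = -135 mm and bears the fin.
- lid_hinge (a point): Middle of the lid's hinge axis, hood x = +66, y = 0, z = 72 mm; axes as the hood's, the hinge axis is its y.
- catch (a joint): Travel of the catch in m: 0 as found, 0.016 fully released; it slides along the hood's -y (away from the lid handle), against about 2 N of friction, and stays where it is left. The lid is certainly free from 0.012 on. Let the lid sink before sliding it.
- catch_grip (a point): Middle of the catch's black thumb block on the header: 16 (hood x) x 12 (hood y) mm, standing 25 mm above the header (tops out at z = 98 mm); at 0 travel this point is at hood x = -56, y = -40, z = 86 mm. Its axes are the hood's.
- tray_grip (a point): Grip point on the tray's upright fin: the fin is a plate 30 mm long (tray x), 12 mm thick (tray y), from the tongue up to 40 mm over the bench; this point is on its middle, 24 mm over the bench, at tray x = -112 mm, y = 0. Axes as the tray's.
- rose: Carved wax rose, a round disc 53 mm across and 12 mm high, lying loose in the tray. Origin: centre of its underside.
- ring: Wax ring 24 x 28 x 8 mm, lying loose in the tray. Origin: centre of its underside.
- talc: Bystander: small white screw-lid jar, 39 mm across, 62 mm high. Origin: centre of its underside.
- tube: Bystander: wax tube standing, 28 mm across, 60 mm high. Origin: centre of its underside.
- tape: Bystander: roll of tape lying flat, 73 mm across, 18 mm high. Origin: centre of its underside.
- brush: Bystander: brush, 167 mm long, 15 mm wide, lying. Origin: centre of its underside.
- pin: Bystander: wooden bench pin offcut, 22 x 100 x 20 mm, lying. Origin: centre of its underside.
There are look-alikes about, which are no part of the job. What is shaped like the rose but brown or orange is not meant.

How it is judged:
By the outcome, as a careful person would: the job done as asked, in the order asked, and still so for the second after the job is handed in, while the arm keeps its last pose, push and grip.
It also fails if it takes over 72 s, if anything falls off the work surface, if the arm or the gripper's body presses on something with over 40 N, if the wrist force passes 120 N, or if a joint passes its speed limit or range.

## Working session

There is one attempt and no reset: what is moved stays moved. The work goes in short steps, Python scripts to look and compute and a tool call to move; the robot and the scene stay as the last step left them, time stands still between calls to the robot, and variables do not carry over. Pictures are saved under pics/ and viewed, at most 10 in all, crops included, and the job is handed in when it is done.

Besides the shell and the picture viewer there is one more tool, called after ">>>" as name(argument=value, ...) on one line, values as JSON. apply_moves: Moves the arm, as the interface text tells. Its arguments: {"type":"object","properties":{"rows":{"type":"array","items":{"type":"object","properties":{"x":{"type":"number"},"y":{"type":"number"},"z":{"type":"number"},"ax":{"type":"number"},"ay":{"type":"number"},"az":{"type":"number"},"gripper":{"type":"number"}}}},"newtons":{"type":"number"}},"required":["rows"]}

```bash
mkdir -p pics; cat > h.py <<'E'
from workcell import *
import numpy as np, cv2
from scipy.spatial.transform import Rotation as R
def K(c):
    f=210/np.tan(np.radians(c["fov_y"])/2); return np.array([[f,0,c["cx"]],[0,f,c["cy"]],[0,0,1]]),np.array([c["k1"],0,0,0.])
def proj(c,P):
    k,d=K(c); return cv2.projectPoints(np.array(P,float).reshape(-1,3),np.array(c["rvec"],float),np.array(c["tvec"],float),k,d)[0][:,0]
def back(c,uv,z):
    k,d=K(c); n=cv2.undistortPoints(np.array(uv,float).reshape(-1,1,2),k,d)[:,0]
    Rm=cv2.Rodrigues(np.array(c["rvec"],float))[0]; o=-Rm.T@np.array(c["tvec"],float)
    r=np.c_[n,np.ones(len(n))]@Rm; z=np.broadcast_to(z,len(n)); return o+r*((z-o[2])/r[:,2])[:,None]
def save(c,name,box=None,s=1):
    im=c["color"][:,:,::-1]
    if box: im=im[box[1]:box[3],box[0]:box[2]]
    cv2.imwrite("pics/"+name,cv2.resize(im,None,fx=s,fy=s,interpolation=cv2.INTER_CUBIC))
E
python3 - <<'E'
from h import *
a=camera("top");b=camera("side")
for n,c in(("top",a),("side",b)):
    save(c,n+"0.png",None,1.4); print({k:v for k,v in c.items() if k!="color"})
print(get_obs()); 
E
```

```text
{'fov_y': 50.29236254337839, 'cx': 284.45652143613296, 'cy': 207.11123000003656, 'k1': 0.0416429143377266, 'rvec': array([ 2.14930379, -2.16075805,  0.13452585]), 'tvec': array([-0.13667059,  0.58402304,  1.07756739])}
{'fov_y': 43.847076572422054, 'cx': 276.16876591615005, 'cy': 212.65887513349364, 'k1': 0.01596540751974452, 'rvec': array([ 2.3701583 , -0.83026622,  0.2899988 ]), 'tvec': array([-0.54453804,  0.24175123,  1.09346062])}
{'clock': 0.1, 'joint_pos': array([-1.18956661,  0.33279656, -0.06466188,  1.46086976,  0.02165178,
        1.34989805, -0.08849423]), 'joint_velocities': array([-0.00066807, -0.00081744,  0.00177008, -0.00218116,  0.00074739,
        0.00061967, -0.00184329]), 'tau': array([ 1.18900396e-03, -6.26744342e+01,  4.90801677e-02, -3.92428994e+01,
        1.64335559e-02,  6.91551453e-03,  4.91454250e-05]), 'position': array([0.24548688, 0.57436897, 0.20649706]), 'ee_rot': array([ 2.00545327e-01,  9.79684217e-01, -6.34356149e-04, -6.80131465e-05]), 'ft_force': array([-1.65434877,  0.78746343, -0.16129061]), 'torque': array([ 0.00039711,  0.01766938, -0.00560363]), 'grasp_force': 0.0, 'grip_width': 1.0007790927335862}
```

View pics/top0.png

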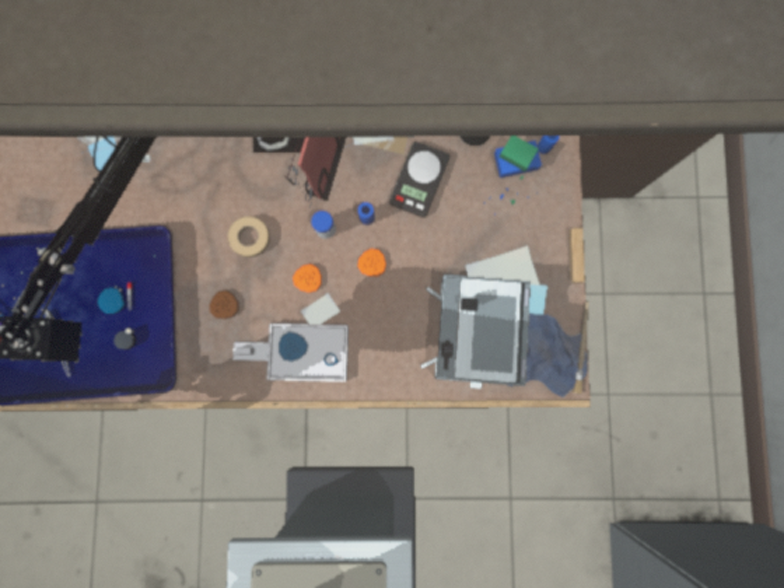

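View pics/side0.png

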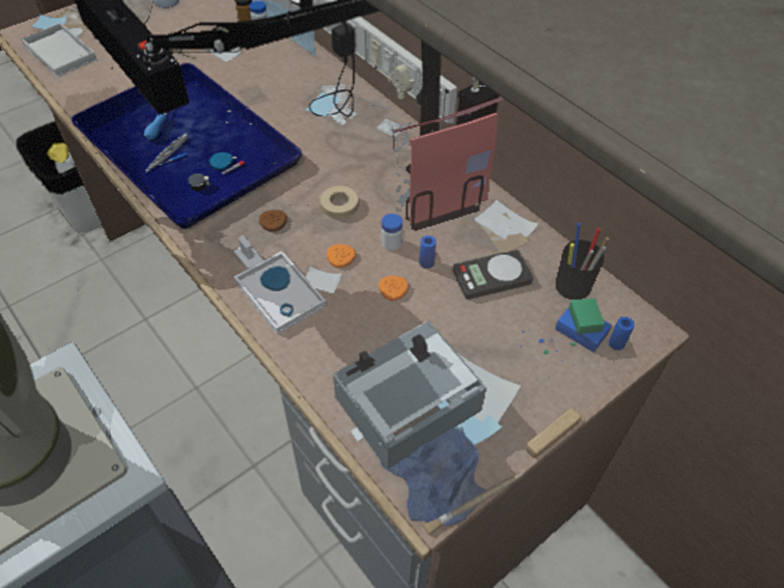

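The top view shows the tray at (308,352) with its fin at about (245,352), and the hood at (482,330). The catch is at (446,352) and the lid handle at (470,303), in 1.4x pixels. The hood's +x points to image right (world -y). I'll take an enlarged crop to get exact corners.

```bash
python3 - <<'E'
from h import *
a=camera("top");b=camera("side")
A=cv2.resize(a["color"][175:295,157:407],None,fx=3.2,fy=3.2,interpolation=cv2.INTER_CUBIC)
B=cv2.resize(b["color"][160:345,150:360],None,fx=3.2,fy=3.2,interpolation=cv2.INTER_CUBIC)
cv2.imwrite("pics/topc.png",A[:,:,::-1]);cv2.imwrite("pics/sidec.png",B[:,:,::-1])
E
```

```text
(no output)
```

View pics/topc.png

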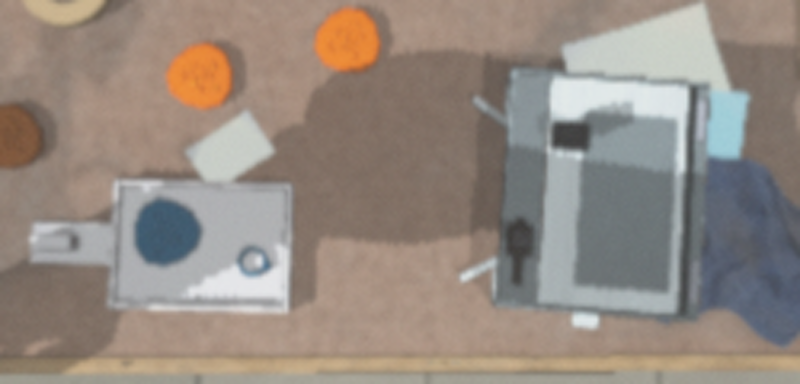

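View pics/sidec.png

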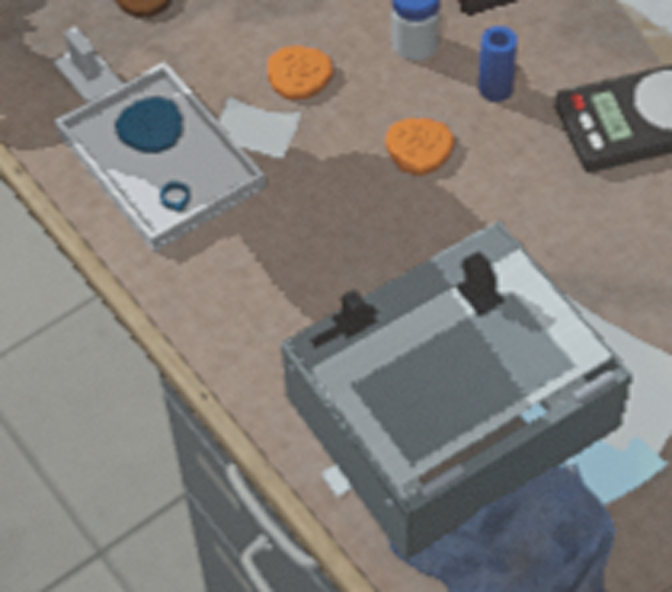

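The crops show clean tray and hood corners. In the top crop the tray rim corners are (116,182), (292,183), (288,311) and (108,307), and the hood front runs (510,70) to (494,304). I'll fit both poses jointly from the two views.

```bash
cat > fit.py <<'E'
from h import *
from scipy.optimize import least_squares
def T(p,q):
    c,s=np.cos(p[2]),np.sin(p[2]); q=np.array(q,float)/1000
    return np.c_[p[0]+c*q[:,0]-s*q[:,1],p[1]+s*q[:,0]+c*q[:,1],q[:,2]]
def fit(obs,p0):
    f=lambda p:np.concatenate([(proj(c,T(p,q))-uv).ravel() for c,q,uv in obs])
    r=least_squares(f,p0,loss="soft_l1"); return r.x,f(r.x).reshape(-1,2).round(1)
E
python3 - <<'E'
from fit import *
a=camera("top");b=camera("side")
U=lambda l,o:(np.array(l,float)+.5)/3.2-.5+o
ta,tb=(157,175),(150,160)
q=[(70,50,18),(70,-50,18),(-70,-50,18),(-70,50,18),(-112,0,40)]
p,r=fit([(a,q,U([(292,183),(288,311),(108,307),(116,182),(58,240)],ta)),(b,q[:4],U([(264,180),(155,245),(58,123),(163,66)],tb))],[.6,.1,-1.57]);print("tray",p,np.degrees(p[2]));print(r.tolist())
q2=[(-70,90,72),(-70,-90,72),(80,90,72),(80,-90,72)]
h,r=fit([(a,q2,U([(510,70),(494,304),(708,86),(695,318)],ta)),(b,q2,U([(500,226),(287,350),(630,378),(408,500)],tb))],[.6,-.2,-1.57]);print("hood",h,np.degrees(h[2]));print(r.tolist())
print("fin",T(p,[(-112,0,24)]),"tray ctr in hood:",R.from_euler('z',-h[2]).apply([p[0]-h[0],p[1]-h[1],0]))
print("handle",T(h,[(-26,40,100)]),"catch",T(h,[(-56,-40,86)]))
for c,t in((a,ta),(b,tb)):
    print(((proj(c,T(h,[(-26,40,114),(-56,-40,98)]))-t)*3.2).round(), ((proj(c,T(p,[(-112,0,40)]))-t)*3.2).round())
o=get_obs();print(R.from_quat(o["ee_rot"]).as_matrix().round(3))
E
```

```text
tray [ 0.4748102   0.0207048  -1.59650246] -91.47285296072032
[[1.2, 0.2], [1.2, 0.4], [1.1, 0.6], [0.5, -0.6], [-1.4, 0.7], [0.5, -1.6], [-0.9, -1.4], [-0.9, -0.4], [0.8, -1.0]]
hood [ 0.51170598 -0.27979822 -1.65533566] -94.84374678467657
[[0.5, -1.3], [0.2, 0.5], [0.8, -1.4], [0.9, 1.4], [-0.3, -2.7], [-2.6, -3.2], [1.1, -1.7], [-1.0, 4.1]]
fin [[0.47768897 0.13266779 0.024     ]] tray ctr in hood: [-0.29631439 -0.06213809  0.        ]
handle [[ 0.55375853 -0.25726862  0.1       ]] catch [[ 0.4765774  -0.22062066  0.086     ]]
[[571. 129.]
 [520. 237.]] [[ 52. 241.]]
[[479. 258.]
 [352. 297.]] [[78. 40.]]
[[-0.92   0.393 -0.   ]
 [ 0.393  0.92  -0.   ]
 [-0.    -0.    -1.   ]]
```

```bash
cat > plan.py <<'E'
from h import *
def down(h):  # tool z down, tool y heading h degrees
    h=np.radians(h); y=np.array([np.cos(h),np.sin(h),0]); z=np.array([0,0,-1.]); return R.from_matrix(np.c_[np.cross(y,z),y,z])
def plan(wps,o=None):
    """wps: (pos, Rot, n rows) from measured pose"""
    o=o or get_obs(); p,r=np.array(o["position"]),R.from_quat(o["ee_rot"])
    for P,Q,n in wps:
        rv=(r.inv()*Q).as_rotvec(); P=np.array(P,float); p0,r0=p,r
        for i in range(1,n+1):
            p2=p0+(P-p0)*i/n; r2=r0*R.from_rotvec(rv*i/n)
            d=r.inv().apply(p2-p)*1000; t=np.degrees((r.inv()*r2).as_rotvec()); print(i,d.round(1),t.round(2)); p,r=p2,r2
E
python3 -c "
from plan import *
import workcell;print(tcp_to_tips)
plan([((.478,.138,.15),down(-1.5),15)])"
```

```text
0.011
1 [-25.7 -20.7   3.8] [-0.    0.    4.56]
2 [-27.3 -18.6   3.8] [-0.    0.    4.56]
3 [-28.6 -16.3   3.8] [-0.    0.    4.56]
4 [-29.9 -14.    3.8] [-0.    0.    4.56]
5 [-30.9 -11.6   3.8] [-0.    0.    4.56]
6 [-31.7  -9.1   3.8] [-0.    0.    4.56]
7 [-32.3  -6.6   3.8] [-0.    0.    4.56]
8 [-32.7  -4.    3.8] [-0.    0.    4.56]
9 [-33.   -1.4   3.8] [-0.    0.    4.56]
10 [-33.    1.3   3.8] [-0.    0.    4.56]
11 [-32.7   3.9   3.8] [-0.    0.    4.56]
12 [-32.3   6.5   3.8] [-0.    0.    4.56]
13 [-31.7   9.    3.8] [-0.    0.    4.56]
14 [-30.9  11.5   3.8] [-0.    0.    4.56]
15 [-29.9  13.9   3.8] [-0.    0.    4.56]
```

>>> apply_moves(rows=[{"x": -26,"y": -21,"z": 4,"az": 4.6},{"x": -27,"y": -19,"z": 4,"az": 4.6},{"x": -29,"y": -16,"z": 4,"az": 4.6},{"x": -30,"y": -14,"z": 4,"az": 4.6},{"x": -31,"y": -12,"z": 4,"az": 4.6}])

```text
invalid input at $.rows[0]: expected keys x, y, z, ax, ay, az, gripper
```

>>> apply_moves(rows=[{"x": -32,"y": -9,"z": 4,"az": 4.6},{"x": -32,"y": -7,"z": 4,"az": 4.6},{"x": -33,"y": -4,"z": 4,"az": 4.6},{"x": -33,"y": -1,"z": 4,"az": 4.6},{"x": -33,"y": 1,"z": 4,"az": 4.6}])

```text
invalid input at $.rows[0]: expected keys x, y, z, ax, ay, az, gripper
```

>>> apply_moves(rows=[{"x": -33,"y": 4,"z": 4,"az": 4.6},{"x": -32,"y": 7,"z": 4,"az": 4.6},{"x": -32,"y": 9,"z": 4,"az": 4.6},{"x": -31,"y": 12,"z": 4,"az": 4.6},{"x": -30,"y": 14,"z": 4,"az": 4.0}])

```text
invalid input at $.rows[0]: expected keys x, y, z, ax, ay, az, gripper
```

```bash
python3 -c "
from plan import *
o=get_obs();print(o['position'],o['clock'],o['joint_pos'].round(2),o['ft_force'])
a=camera('top');b=camera('side')
A=cv2.resize(a['color'][210:285,150:275],None,fx=3.2,fy=3.2);B=cv2.resize(b['color'][120:245,130:255],None,fx=3.2,fy=3.2)
im=np.zeros((400,800,3),np.uint8);im[:240,:400]=A;im[:,400:]=B
cv2.imwrite('pics/g1.png',im[:,:,::-1])
plan([((.478,.138,.05),down(-1.5),4),((.478,.138,.02),down(-1.5),2)])"
```

```text
[0.24548001 0.57462623 0.2069493 ] 0.3 [-1.19  0.33 -0.06  1.46  0.02  1.35 -0.09] [ 0.40624909 -0.41766103 -0.24279902]
1 [-96.3 -77.6  39.3] [-0.    0.   17.09]
2 [-114.9  -45.8   39.3] [-0.    0.   17.09]
3 [-123.3  -10.    39.3] [-0.    0.   17.09]
4 [-120.8   26.6   39.3] [-0.    0.   17.09]
1 [-0. -0. 15.] [ 0. -0.  0.]
2 [-0. -0. 15.] [ 0. -0. -0.]
```

View pics/g1.png

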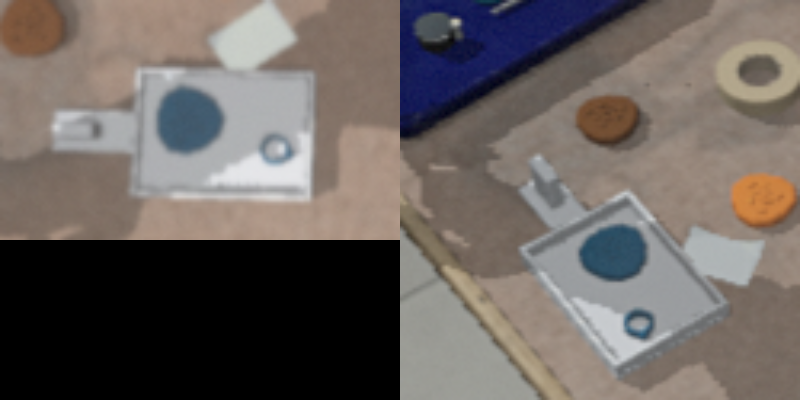

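The moves were refused because every row needs all seven keys, so nothing moved. The crop shows the free fin at about (76,129), as before. I'll resend the moves with all keys.

>>> apply_moves(rows=[{"x": -26,"y": -21,"z": 4,"ax": 0,"ay": 0,"az": 4.6,"gripper": 0},{"x": -27,"y": -19,"z": 4,"ax": 0,"ay": 0,"az": 4.6,"gripper": 0},{"x": -29,"y": -16,"z": 4,"ax": 0,"ay": 0,"az": 4.6,"gripper": 0},{"x": -30,"y": -14,"z": 4,"ax": 0,"ay": 0,"az": 4.6,"gripper": 0},{"x": -31,"y": -12,"z": 4,"ax": 0,"ay": 0,"az": 4.6,"gripper": 0}])

```text
clock: 0.82
position: [0.3236, 0.4266, 0.1871]
ee_rot: [0.394, 0.919, 0.0, -0.0]
ft_force: [0.8, 0.4, -0.1]
grip_width: 1.0
grasp_force: 0.0
```

>>> apply_moves(rows=[{"x": -32,"y": -9,"z": 4,"ax": 0,"ay": 0,"az": 4.6,"gripper": 0},{"x": -32,"y": -7,"z": 4,"ax": 0,"ay": 0,"az": 4.6,"gripper": 0},{"x": -33,"y": -4,"z": 4,"ax": 0,"ay": 0,"az": 4.6,"gripper": 0},{"x": -33,"y": -1,"z": 4,"ax": 0,"ay": 0,"az": 4.6,"gripper": 0},{"x": -33,"y": 1,"z": 4,"ax": 0,"ay": 0,"az": 4.6,"gripper": 0}])

```text
clock: 1.23
position: [0.3999, 0.2805, 0.1672]
ee_rot: [0.569, 0.823, 0.0, -0.0]
ft_force: [1.0, 0.3, -0.4]
grip_width: 0.999
grasp_force: 0.0
```

>>> apply_moves(rows=[{"x": -33,"y": 4,"z": 4,"ax": 0,"ay": 0,"az": 4.6,"gripper": 0},{"x": -32,"y": 7,"z": 4,"ax": 0,"ay": 0,"az": 4.6,"gripper": 0},{"x": -32,"y": 9,"z": 4,"ax": 0,"ay": 0,"az": 4.6,"gripper": 0},{"x": -31,"y": 12,"z": 4,"ax": 0,"ay": 0,"az": 4.6,"gripper": 0},{"x": -30,"y": 14,"z": 4,"ax": 0,"ay": 0,"az": 4.0,"gripper": 0}])

```text
clock: 1.65
position: [0.4779, 0.1339, 0.1473]
ee_rot: [0.718, 0.696, 0.0, 0.0]
ft_force: [0.8, 0.5, -0.9]
grip_width: 1.002
grasp_force: 0.0
```

```bash
python3 -c "
from plan import *
o=get_obs();print(o['position'],o['clock'],o['joint_pos'].round(2),o['ft_force'])
plan([((.478,.138,.06),down(-1.5),3),((.478,.138,.02),down(-1.5),2)])"
```

```text
[0.4778543  0.13387192 0.14733975] 1.65 [-0.71  0.09  0.37  1.89 -0.03  1.17 -0.36] [ 0.77614418  0.50362925 -0.89547679]
1 [ 1.4 -0.  29.1] [ 0.01 -0.01 -0.09]
2 [ 1.4 -0.  29.1] [ 0.01 -0.01 -0.09]
3 [ 1.4  0.  29.1] [ 0.01 -0.01 -0.09]
1 [ 0.  0. 20.] [-0.  0.  0.]
2 [ 0.  0. 20.] [-0.  0.  0.]
```

>>> apply_moves(rows=[{"x": 1,"y": 0,"z": 29,"ax": 0,"ay": 0,"az": 0,"gripper": 0},{"x": 1,"y": 0,"z": 29,"ax": 0,"ay": 0,"az": 0,"gripper": 0},{"x": 1,"y": 0,"z": 29,"ax": 0,"ay": 0,"az": 0,"gripper": 0},{"x": 0,"y": 0,"z": 20,"ax": 0,"ay": 0,"az": 0,"gripper": 0},{"x": 0,"y": 0,"z": 20,"ax": 0,"ay": 0,"az": 0,"gripper": 0}])

```text
clock: 2.07
position: [0.477, 0.1382, 0.0189]
ee_rot: [0.717, 0.698, -0.0, -0.0]
ft_force: [0.4, -0.5, 0.9]
grip_width: 1.001
grasp_force: 0.0
```

```bash
python3 -c "
from plan import *
o=get_obs();print(o['position'],o['clock'],o['ft_force'])
a=camera('top');b=camera('side')
A=cv2.resize(a['color'][210:285,150:275],None,fx=3.2,fy=3.2);B=cv2.resize(b['color'][120:245,130:255],None,fx=3.2,fy=3.2)
im=np.zeros((400,800,3),np.uint8);im[:240,:400]=A;im[:,400:]=B
cv2.imwrite('pics/g2.png',im[:,:,::-1])"
```

```text
[0.47699049 0.13824016 0.01892845] 2.0667 [ 0.38818445 -0.50126749  0.93457389]
```

View pics/g2.png

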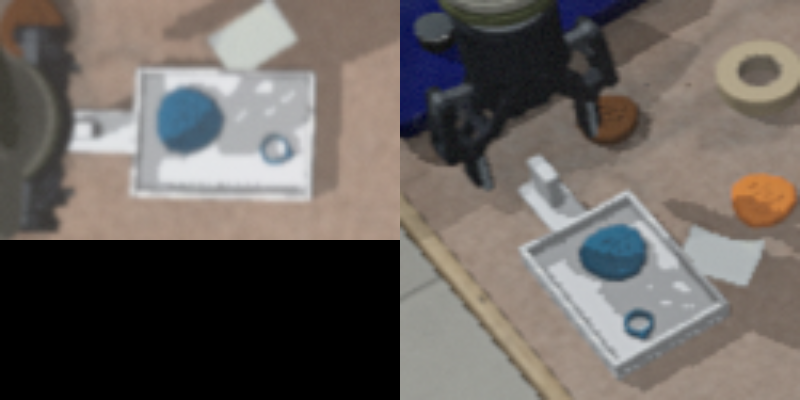

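The fingers straddle the fin's line, with tips at about (485,185) and (590,130) in the side crop. But they look behind the fin, which is at about (548,180), so I'll check with projections.

```bash
python3 -c "
from fit import *
a=camera('top');b=camera('side')
o=get_obs();p=np.array(o['position'])
tips=[p+[s*.0425,0,.002] for s in(-1,1)]
tr=[.4748,.0207,-1.5965]
for c,t,k in((a,(150,210),0),(b,(130,120),400)):
    f=lambda P:((proj(c,P)-t)*3.2+[k,0]).round().tolist()
    print('tips',f(tips),'fin top ends',f(T(tr,[(-127,0,40),(-97,0,40),(-112,0,4)])),'tongue end',f(T(tr,[(-135,16,4),(-135,-16,4)])))
"
```

```text
tips [[71.0, 185.0], [75.0, 75.0]] fin top ends [[55.0, 129.0], [95.0, 129.0], [86.0, 130.0]] tongue end [[58.0, 110.0], [56.0, 150.0]]
tips [[495.0, 203.0], [587.0, 154.0]] fin top ends [[533.0, 156.0], [552.0, 179.0], [549.0, 198.0]] tongue end [[552.0, 172.0], [517.0, 190.0]]
```

Projection puts the tips within a few mm of the fin's middle, so I'll close and check that the opening reads about 0.14.

>>> apply_moves(newtons=50, rows=[{"x": 0,"y": 0,"z": 0,"ax": 0,"ay": 0,"az": 0,"gripper": 1},{"x": 0,"y": 0,"z": 0,"ax": 0,"ay": 0,"az": 0,"gripper": 1},{"x": 0,"y": 0,"z": 0,"ax": 0,"ay": 0,"az": 0,"gripper": 1},{"x": 0,"y": 0,"z": 0,"ax": 0,"ay": 0,"az": 0,"gripper": 1},{"x": 0,"y": 0,"z": 0,"ax": 0,"ay": 0,"az": 0,"gripper": 1}])

```text
clock: 2.68
position: [0.4776, 0.1385, 0.0207]
ee_rot: [0.717, 0.698, 0.0, 0.0]
ft_force: [0.1, 0.5, 1.2]
grip_width: 0.298
grasp_force: 0.0
```

>>> apply_moves(rows=[{"x": 0,"y": 0,"z": 0,"ax": 0,"ay": 0,"az": 0,"gripper": 1},{"x": 0,"y": 0,"z": 0,"ax": 0,"ay": 0,"az": 0,"gripper": 1},{"x": 0,"y": 0,"z": 0,"ax": 0,"ay": 0,"az": 0,"gripper": 1},{"x": 0,"y": 0,"z": 0,"ax": 0,"ay": 0,"az": 0,"gripper": 1},{"x": 0,"y": 0,"z": 0,"ax": 0,"ay": 0,"az": 0,"gripper": 1}])

```text
clock: 3.1
position: [0.4773, 0.1383, 0.0202]
ee_rot: [0.717, 0.698, -0.0, -0.0]
ft_force: [-0.5, -0.3, -0.1]
grip_width: -0.002
grasp_force: 0.0
```

```bash
python3 -c "
from plan import *
a=camera('top');b=camera('side')
A=cv2.resize(a['color'][210:285,150:275],None,fx=3.2,fy=3.2);B=cv2.resize(b['color'][120:245,130:255],None,fx=3.2,fy=3.2)
im=np.zeros((400,800,3),np.uint8);im[:240,:400]=A;im[:,400:]=B
cv2.imwrite('pics/g3.png',im[:,:,::-1])"
```

```text
(no output)
```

View pics/g3.png

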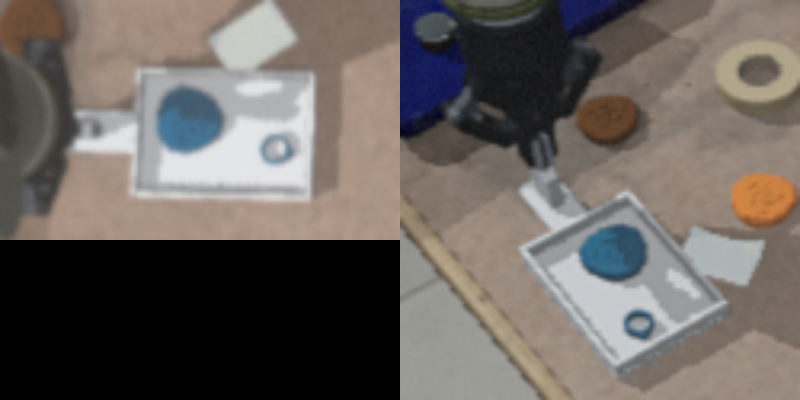

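The gripper shut without touching the fin, and the fingers are visible behind it at about (542,170). I'll compare the predicted tip pixels with what the picture shows.

```bash
python3 -c "
from fit import *
a=camera('top');b=camera('side')
p=np.array(get_obs()['position'])
for c,t,k in((a,(150,210),0),(b,(130,120),400)):
    f=lambda P:((proj(c,P)-t)*3.2+[k,0]).round().tolist()
    for dy in(0,.02,.04): print(dy,f([p+[0,dy,-.011],p+[0,dy,.04]]))
im=b['color'];save(b,'z.png',(150,140,200,190),12)
"
```

```text
0 [[77.0, 131.0], [61.0, 129.0]]
0.02 [[52.0, 131.0], [34.0, 129.0]]
0.04 [[26.0, 131.0], [7.0, 129.0]]
0 [[544.0, 190.0], [534.0, 146.0]]
0.02 [[531.0, 175.0], [521.0, 131.0]]
0.04 [[517.0, 160.0], [507.0, 117.0]]
```

View pics/z.png

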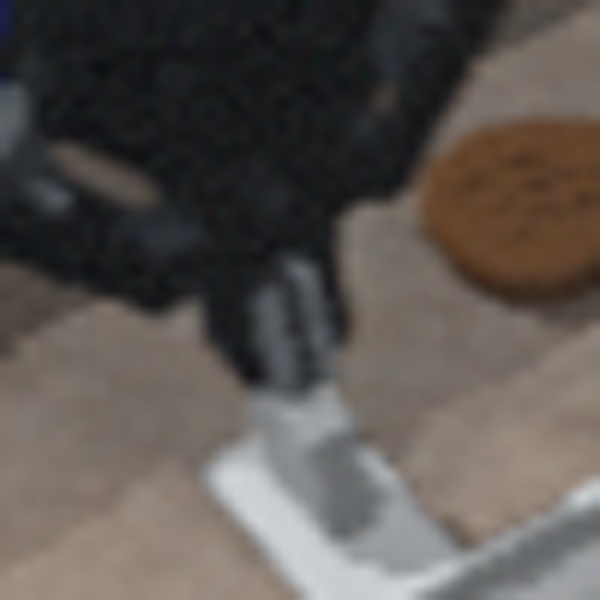

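The shut fingertips, at about (290,390) in the crop, cover the rear of the fin's top, so they appear to sit just above the fin rather than around it. I'll open and go down carefully, watching the force.

>>> apply_moves(rows=[{"x": 0,"y": 0,"z": 0,"ax": 0,"ay": 0,"az": 0,"gripper": 0},{"x": 0,"y": 0,"z": 0,"ax": 0,"ay": 0,"az": 0,"gripper": 0},{"x": 0,"y": 0,"z": 0,"ax": 0,"ay": 0,"az": 0,"gripper": 0},{"x": 0,"y": 0,"z": 0,"ax": 0,"ay": 0,"az": 0,"gripper": 0},{"x": 0,"y": 0,"z": 0,"ax": 0,"ay": 0,"az": 0,"gripper": 0}])

```text
clock: 3.72
position: [0.4773, 0.1384, 0.0202]
ee_rot: [0.717, 0.698, 0.0, -0.0]
ft_force: [-1.5, -0.1, -0.4]
grip_width: 0.711
grasp_force: 0.0
```

>>> apply_moves(rows=[{"x": 0,"y": 0,"z": 0,"ax": 0,"ay": 0,"az": 0,"gripper": 0},{"x": 0,"y": 0,"z": 0,"ax": 0,"ay": 0,"az": 0,"gripper": 0},{"x": 0,"y": 0,"z": 4,"ax": 0,"ay": 0,"az": 0,"gripper": 0},{"x": 0,"y": 0,"z": 4,"ax": 0,"ay": 0,"az": 0,"gripper": 0},{"x": 0,"y": 0,"z": 0,"ax": 0,"ay": 0,"az": 0,"gripper": 0}])

```text
clock: 4.13
position: [0.4767, 0.1382, 0.0112]
ee_rot: [0.717, 0.698, -0.001, -0.0]
ft_force: [-0.5, 0.3, 0.0]
grip_width: 0.999
grasp_force: 0.0
```

```bash
python3 -c "
from fit import *
a=camera('top');b=camera('side')
# free-height fit of the tray, and table-plane check with two-view rim corners
U=lambda l,o:(np.array(l,float)+.5)/3.2-.5+o
ta=U([(292,183),(288,311),(108,307),(116,182)],(157,175));tb=U([(264,180),(155,245),(58,123),(163,66)],(150,160))
M=[];n=[]
for c,t in((a,ta),(b,tb)):
    k,d=K(c);M.append(np.c_[cv2.Rodrigues(c['rvec'])[0],c['tvec']]);n.append(cv2.undistortPoints(t.reshape(-1,1,2),k,d)[:,0].T)
X=cv2.triangulatePoints(M[0],M[1],n[0],n[1]);print((X[:3]/X[3]).T.round(4))
o=get_obs();print(o['position'],o['ft_force'],o['joint_pos'])
"
```

```text
[[ 0.5241 -0.0464  0.0067]
 [ 0.4248 -0.0445  0.0067]
 [ 0.4288  0.0956  0.011 ]
 [ 0.5253  0.0918  0.0129]]
[0.47710192 0.13823702 0.01185695] [ 0.36738953 -0.4068955   0.62908758] [-0.6895739   0.27084878  0.35226227  2.01373028 -0.1202292   0.87709957
 -0.29883938]
```

>>> apply_moves(rows=[{"x": 0,"y": 0,"z": 3,"ax": 0,"ay": 0,"az": 0,"gripper": 0},{"x": 0,"y": 0,"z": 3,"ax": 0,"ay": 0,"az": 0,"gripper": 0},{"x": 0,"y": 0,"z": 3,"ax": 0,"ay": 0,"az": 0,"gripper": 0},{"x": 0,"y": 0,"z": 0,"ax": 0,"ay": 0,"az": 0,"gripper": 0}])

```text
clock: 4.57
position: [0.4769, 0.1382, 0.0025]
ee_rot: [0.717, 0.698, -0.0, -0.0]
ft_force: [0.2, -0.0, -0.4]
grip_width: 1.001
grasp_force: 0.0
```

```bash
python3 -c "
from fit import *
a=camera('top');b=camera('side')
A=cv2.resize(a['color'][200:290,120:250],None,fx=3,fy=3);B=cv2.resize(b['color'][100:230,120:250],None,fx=3.2,fy=3.2,interpolation=cv2.INTER_CUBIC)
im=np.zeros((416,800,3),np.uint8);im[:270,:390]=A;im[:,384:]=B
cv2.imwrite('pics/g4.png',im[:,:,::-1])
print(get_obs()['position'],get_obs()['ft_force'])
"
```

```text
[0.47721528 0.13830596 0.00303134] [-0.5661161   0.42557123  0.89934622]
```

View pics/g4.png

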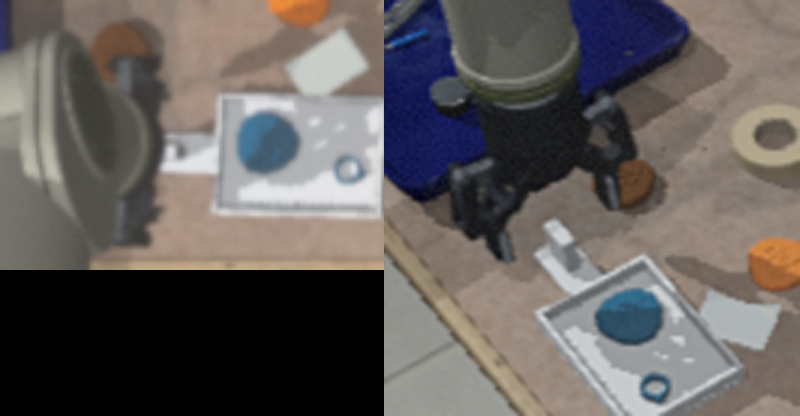

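```bash
python3 -c "
from fit import *
b=camera('side');a=camera('top')
uv=[(157.8,180.6),(191.3,164)]
for z in(0,.005,.02,.03): print(z,back(b,uv,z).round(3).tolist())
# fin in side from z.png: front-bottom, front-top, rear tongue corner
print(back(b,[(178.7,185)],.004).round(3),back(b,[(177.5,175.9)],.04).round(3),back(b,[(167.5,179.2)],.004).round(3))
# fin in top (g1): tongue end left corners, fin top
print(back(a,(np.array([(53,110),(53,151)])/3.2)+(150,210),.004).round(3),back(a,(np.array([(57,130),(97,130)])/3.2)+(150,210),.04).round(3))
"
```

```text
0 [[0.444, 0.169, 0.0], [0.543, 0.165, 0.0]]
0.005 [[0.442, 0.165, 0.005], [0.541, 0.161, 0.005]]
0.02 [[0.437, 0.152, 0.02], [0.535, 0.148, 0.02]]
0.03 [[0.434, 0.144, 0.03], [0.53, 0.139, 0.03]]
[[0.476 0.12  0.004]] [[0.477 0.118 0.04 ]] [[0.464 0.155 0.004]]
[[0.494 0.159 0.004]
 [0.462 0.158 0.004]] [[0.477 0.146 0.04 ]
 [0.477 0.116 0.04 ]]
```

>>> apply_moves(rows=[{"x": 0,"y": 0,"z": 2,"ax": 0,"ay": 0,"az": 0,"gripper": 0},{"x": 0,"y": 0,"z": 2,"ax": 0,"ay": 0,"az": 0,"gripper": 0},{"x": 0,"y": 0,"z": 2,"ax": 0,"ay": 0,"az": 0,"gripper": 0},{"x": 0,"y": 0,"z": 0,"ax": 0,"ay": 0,"az": 0,"gripper": 0}])

```text
clock: 5.1
position: [0.477, 0.1382, -0.0033]
ee_rot: [0.717, 0.698, -0.0, -0.0]
ft_force: [0.1, 0.2, -0.2]
grip_width: 1.005
grasp_force: 0.0
```

There is no contact below where the bench should have been felt, so the tips really are higher than reported. I'll close here.

>>> apply_moves(newtons=50, rows=[{"x": 0,"y": 0,"z": 0,"ax": 0,"ay": 0,"az": 0,"gripper": 0.5},{"x": 0,"y": 0,"z": 0,"ax": 0,"ay": 0,"az": 0,"gripper": 0.7},{"x": 0,"y": 0,"z": 0,"ax": 0,"ay": 0,"az": 0,"gripper": 0.7},{"x": 0,"y": 0,"z": 0,"ax": 0,"ay": 0,"az": 0,"gripper": 0.7},{"x": 0,"y": 0,"z": 0,"ax": 0,"ay": 0,"az": 0,"gripper": 1}])

```text
clock: 5.52
position: [0.4774, 0.1384, -0.0027]
ee_rot: [0.717, 0.698, 0.0, -0.0]
ft_force: [0.2, 0.3, -0.7]
grip_width: 0.302
grasp_force: 0.0
```

>>> apply_moves(rows=[{"x": 0,"y": 0,"z": 0,"ax": 0,"ay": 0,"az": 0,"gripper": 1},{"x": 0,"y": 0,"z": 0,"ax": 0,"ay": 0,"az": 0,"gripper": 1},{"x": 0,"y": 0,"z": 0,"ax": 0,"ay": 0,"az": 0,"gripper": 1},{"x": 0,"y": 0,"z": 0,"ax": 0,"ay": 0,"az": 0,"gripper": 1},{"x": 0,"y": 0,"z": 0,"ax": 0,"ay": 0,"az": 0,"gripper": 1}])

```text
clock: 5.93
position: [0.4775, 0.1384, -0.0026]
ee_rot: [0.717, 0.698, 0.0, 0.0]
ft_force: [-0.4, -0.5, 4.3]
grip_width: 0.128
grasp_force: 52.6
```

The fin is held: opening 0.128 (about 12 mm) at 52 N. The tips sit roughly 28 mm higher than the reported z suggests, and I'll carry that offset forward. Next I'll line the tray up with the hood axis, just short of the lead-ins.

```bash
python3 -c "
from plan import *
o=get_obs();z=o['position'][2]
plan([((.5376,.0261,z),down(-4.8),10)])"
```

```text
1 [-11.1   6.3  -0. ] [ 0.   -0.    0.33]
2 [-11.    6.4  -0. ] [ 0.   -0.    0.33]
3 [-11.    6.4  -0. ] [ 0.   -0.    0.33]
4 [-11.    6.5  -0. ] [ 0.   -0.    0.33]
5 [-10.9   6.6  -0. ] [ 0.   -0.    0.33]
6 [-10.9   6.6  -0. ] [ 0.   -0.    0.33]
7 [-10.8   6.7  -0. ] [ 0.   -0.    0.33]
8 [-10.8   6.7  -0. ] [ 0.   -0.    0.33]
9 [-10.8   6.8  -0. ] [ 0.   -0.    0.33]
10 [-10.7   6.9  -0. ] [ 0.   -0.    0.33]
```

>>> apply_moves(rows=[{"x": -6,"y": 3,"z": 0,"ax": 0,"ay": 0,"az": 0.2,"gripper": 1},{"x": -11,"y": 6,"z": 0,"ax": 0,"ay": 0,"az": 0.3,"gripper": 1},{"x": -11,"y": 6.5,"z": 0,"ax": 0,"ay": 0,"az": 0.3,"gripper": 1},{"x": -11,"y": 6.5,"z": 0,"ax": 0,"ay": 0,"az": 0.3,"gripper": 1},{"x": -11,"y": 6.5,"z": 0,"ax": 0,"ay": 0,"az": 0.4,"gripper": 1}])

```text
clock: 6.35
position: [0.5042, 0.088, -0.0026]
ee_rot: [0.725, 0.688, 0.001, -0.001]
ft_force: [-1.9, 4.9, 5.1]
grip_width: 0.128
grasp_force: 52.7
```

>>> apply_moves(rows=[{"x": -11,"y": 6.5,"z": 0,"ax": 0,"ay": 0,"az": 0.4,"gripper": 1},{"x": -11,"y": 6.5,"z": 0,"ax": 0,"ay": 0,"az": 0.4,"gripper": 1},{"x": -11,"y": 6.5,"z": 0,"ax": 0,"ay": 0,"az": 0.4,"gripper": 1},{"x": -11,"y": 6.5,"z": 0,"ax": 0,"ay": 0,"az": 0.3,"gripper": 1},{"x": -6,"y": 5,"z": 0,"ax": 0,"ay": 0,"az": 0.2,"gripper": 1}])

```text
clock: 6.77
position: [0.532, 0.0351, -0.0026]
ee_rot: [0.736, 0.677, 0.0, -0.0]
ft_force: [-3.9, 6.7, 7.3]
grip_width: 0.13
grasp_force: 53.2
```

```bash
python3 -c "
from fit import *
a=camera('top');b=camera('side')
A=cv2.resize(a['color'][185:285,190:390],None,fx=4,fy=4,interpolation=cv2.INTER_CUBIC)
cv2.imwrite('pics/pre.png',A[:,:,::-1])
cv2.imwrite('raw_top.png',a['color']);cv2.imwrite('raw_side.png',b['color'])
print(get_obs()['position'],get_obs()['ft_force'],get_obs()['grip_width'])"
```

```text
[ 0.53250636  0.03393473 -0.00266496] [ 2.3609272  -2.59796689  3.13801291] 0.12894131279090162
```

View pics/pre.png

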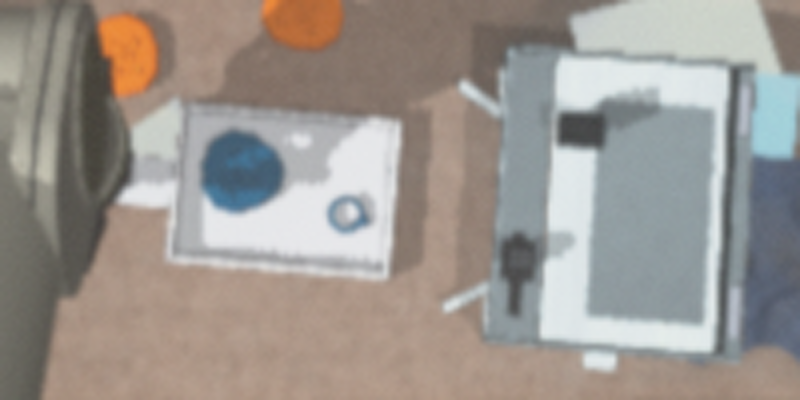

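The last picture shows the tray short of the hood with rose and ring inside. Tray rim corners are (185,104), (400,120), (388,276) and (168,260), and lead-in tips are (463,86) and (445,308).

```bash
python3 -c "
from fit import *
a=camera('top')
U=lambda l:(np.array(l,float)+.5)/4-.5+(190,185)
t=back(a,U([(400,120),(388,276),(168,260),(185,104)]),.018)
q=[(70,50,18),(70,-50,18),(-70,-50,18),(-70,50,18)]
p,r=fit([(a,q,U([(400,120),(388,276),(168,260),(185,104)]))],[.53,-.08,-1.65]);print('tray',p,np.degrees(p[2]),r.tolist())
lt=back(a,U([(463,86),(445,308)]),.014);print('lead tips',lt,lt.mean(0),np.linalg.norm(lt[0]-lt[1]))
d=lt[0]-lt[1];print('normal yaw',np.degrees(np.arctan2(d[1],d[0]))-90)
q2=[(-70,90,72),(-70,-90,72),(80,90,72),(80,-90,72)]
h,r=fit([(a,q2,U([(508,48),(486,340),(754,66),(738,358)]))],[.5,-.28,-1.65]);print('hood top',h,np.degrees(h[2]),r.tolist())
# combine: handle/catch in top
for n,uv,z in(('handle',(582,129),.114),('catch',(519,258),.098)): print(n,back(a,U([uv]),z))
print(T(h,[(-26,40,100),(-56,-40,86),(-95,0,14)]))
o=get_obs();print(o['position'],o['clock'],np.degrees(np.arctan2(*R.from_quat(o['ee_rot']).as_matrix()[1::-1,1])))
"
```

```text
tray [ 0.52290995 -0.08018952 -1.65330612] -94.72746275433965 [[0.5, -0.2], [0.5, 0.5], [-0.3, 0.1], [-0.9, -0.4]]
lead tips [[ 0.5884393  -0.1929408   0.014     ]
 [ 0.44848611 -0.18010228  0.014     ]] [ 0.5184627  -0.18652154  0.014     ] 0.14054082605014598
normal yaw -95.24132317997268
hood top [ 0.51142613 -0.2790644  -1.65636964] -94.90298976120546 [[-0.3, -1.3], [-0.2, 0.7], [0.3, -0.9], [0.3, 1.4]]
handle [[ 0.55010062 -0.25677765  0.114     ]]
catch [[ 0.47664421 -0.22050635  0.098     ]]
[[ 0.55350195 -0.25657829  0.1       ]
 [ 0.47635875 -0.21985055  0.086     ]
 [ 0.51954567 -0.18441202  0.014     ]]
[ 0.53234048  0.03413164 -0.00268751] 6.9167 -4.809771388222803
```

>>> apply_moves(rows=[{"x": -6,"y": 1.5,"z": 0,"ax": 0,"ay": 0,"az": 0,"gripper": 1},{"x": -10,"y": 2,"z": 0,"ax": 0,"ay": 0,"az": 0,"gripper": 1},{"x": -10,"y": 2,"z": 0,"ax": 0,"ay": 0,"az": 0,"gripper": 1},{"x": -12,"y": 0,"z": 0,"ax": 0,"ay": 0,"az": 0,"gripper": 1},{"x": -12,"y": 0,"z": 0,"ax": 0,"ay": 0,"az": 0,"gripper": 1}])

```text
clock: 7.33
position: [0.5334, -0.0132, -0.0026]
ee_rot: [0.735, 0.678, 0.001, -0.0]
ft_force: [0.3, 6.2, 5.4]
grip_width: 0.128
grasp_force: 52.7
```

>>> apply_moves(rows=[{"x": -12,"y": 0,"z": 0,"ax": 0,"ay": 0,"az": 0,"gripper": 1},{"x": -10,"y": 0,"z": 0,"ax": 0,"ay": 0,"az": 0,"gripper": 1},{"x": -10,"y": 0,"z": 0,"ax": 0,"ay": 0,"az": 0,"gripper": 1},{"x": -10,"y": 0,"z": 0,"ax": 0,"ay": 0,"az": 0,"gripper": 1},{"x": -8,"y": 0,"z": 0,"ax": 0,"ay": 0,"az": 0,"gripper": 1}])

```text
clock: 7.75
position: [0.5292, -0.0637, -0.0026]
ee_rot: [0.735, 0.678, 0.001, -0.0]
ft_force: [0.3, 6.3, 3.6]
grip_width: 0.122
grasp_force: 52.8
```

```bash
python3 -c "
from fit import *
o=get_obs();p=o['position'];h=(.5114,-.2793)
print(R.from_euler('z',94.9,degrees=True).apply([p[0]-h[0],p[1]-h[1],0])*1000,o['ft_force'],o['torque'])"
```

```text
[-216.28703469   -0.69963183    0.        ] [0.33097396 6.32835407 3.57790734] [ 1.27814666 -0.04374033 -0.01939369]
```

>>> apply_moves(rows=[{"x": -10,"y": 0,"z": 0,"ax": 0,"ay": 0,"az": 0,"gripper": 1},{"x": -10,"y": 0,"z": 0,"ax": 0,"ay": 0,"az": 0,"gripper": 1},{"x": -10,"y": 0,"z": 0,"ax": 0,"ay": 0,"az": 0,"gripper": 1},{"x": -10,"y": 0,"z": 0,"ax": 0,"ay": 0,"az": 0,"gripper": 1},{"x": -10,"y": 0,"z": 0,"ax": 0,"ay": 0,"az": 0,"gripper": 1}])

```text
clock: 8.17
position: [0.5253, -0.113, -0.0025]
ee_rot: [0.735, 0.678, 0.001, -0.0]
ft_force: [0.2, 6.4, 5.9]
grip_width: 0.124
grasp_force: 52.9
```

>>> apply_moves(rows=[{"x": -10,"y": 0,"z": 0,"ax": 0,"ay": 0,"az": 0,"gripper": 1},{"x": -10,"y": 0,"z": 0,"ax": 0,"ay": 0,"az": 0,"gripper": 1},{"x": -8,"y": 0,"z": 0,"ax": 0,"ay": 0,"az": 0,"gripper": 1},{"x": -5,"y": 0,"z": 0,"ax": 0,"ay": 0,"az": 0,"gripper": 1},{"x": -4,"y": 0,"z": 0,"ax": 0,"ay": 0,"az": 0,"gripper": 1}])

```text
clock: 8.58
position: [0.5222, -0.15, -0.0026]
ee_rot: [0.735, 0.678, 0.001, -0.0]
ft_force: [0.7, 8.0, 8.1]
grip_width: 0.127
grasp_force: 53.1
```

>>> apply_moves(rows=[{"x": -3,"y": 0,"z": 0,"ax": 0,"ay": 0,"az": 0,"gripper": 1},{"x": -3,"y": 0,"z": 0,"ax": 0,"ay": 0,"az": 0,"gripper": 1},{"x": -3,"y": 0,"z": 0,"ax": 0,"ay": 0,"az": 0,"gripper": 1}])

```text
clock: 8.83
position: [0.5216, -0.1583, -0.0026]
ee_rot: [0.735, 0.678, 0.001, -0.001]
ft_force: [1.2, 8.1, 7.4]
grip_width: 0.129
grasp_force: 53.1
```

```bash
cat > hp.py <<'E'
from plan import *
o=get_obs();p=o['position'];h=(.5114,-.2793)
print('hood frame mm',R.from_euler('z',94.9,degrees=True).apply([p[0]-h[0],p[1]-h[1],p[2]])*1000,'F hood',R.from_euler('z',94.9,degrees=True).apply(o['ft_force']),o['torque'],'grip',o['grip_width'],o['clock'])
E
python3 hp.py
```

```text
hood frame mm [-121.39006553   -0.17162682   -2.55191178] F hood [-8.20343648  0.54541273  7.41106171] [ 1.50234065 -0.15519419 -0.02825224] grip 0.12864874747569527 8.8333
```

>>> apply_moves(rows=[{"x": -2,"y": 0,"z": 0,"ax": 0,"ay": 0,"az": 0,"gripper": 1},{"x": -2,"y": 0,"z": 0,"ax": 0,"ay": 0,"az": 0,"gripper": 1},{"x": -2,"y": 0,"z": 0,"ax": 0,"ay": 0,"az": 0,"gripper": 1}])

```text
clock: 9.08
position: [0.5211, -0.1642, -0.0026]
ee_rot: [0.735, 0.678, 0.001, -0.001]
ft_force: [-0.3, 7.8, 6.9]
grip_width: 0.124
grasp_force: 53.1
```

>>> apply_moves(rows=[{"x": -2,"y": 0,"z": 0,"ax": 0,"ay": 0,"az": 0,"gripper": 1},{"x": -1,"y": 0,"z": 0,"ax": 0,"ay": 0,"az": 0,"gripper": 1}])

```text
clock: 9.25
position: [0.521, -0.1659, -0.0026]
ee_rot: [0.735, 0.678, 0.001, -0.001]
ft_force: [-0.3, 14.7, 10.7]
grip_width: 0.128
grasp_force: 53.5
```

>>> apply_moves(rows=[{"x": -1.5,"y": 0,"z": 0,"ax": 0,"ay": 0,"az": 0,"gripper": 1},{"x": 0,"y": 0,"z": 0,"ax": 0,"ay": 0,"az": 0,"gripper": 1}])

```text
clock: 9.42
position: [0.521, -0.1658, -0.0026]
ee_rot: [0.734, 0.679, 0.002, -0.002]
ft_force: [-1.0, 16.4, 11.2]
grip_width: 0.127
grasp_force: 53.6
```

```bash
python3 hp.py
```

```text
hood frame mm [-1.13858792e+02 -9.78369434e-02 -2.55317184e+00] F hood [-16.29711745  -2.37866027  11.24069679] [ 3.30240455  0.08432888 -0.13817059] grip 0.127414549863825 9.4167
```

>>> apply_moves(rows=[{"x": -3,"y": 0,"z": 0,"ax": 0,"ay": 0,"az": 0,"gripper": 1},{"x": -2,"y": 0,"z": 0,"ax": 0,"ay": 0,"az": 0,"gripper": 1}])

```text
clock: 9.58
position: [0.5211, -0.1658, -0.0026]
ee_rot: [0.733, 0.68, 0.004, -0.005]
ft_force: [-1.9, 39.6, 20.1]
grip_width: 0.126
grasp_force: 54.9
```

```bash
python3 hp.py
```

```text
hood frame mm [-1.13863979e+02 -3.44904081e-02 -2.60333081e+00] F hood [-39.32488268  -5.30488503  20.1481637 ] [ 7.89561674  0.6193395  -0.28135777] grip 0.12602741041822077 9.5833
```

The tray is against the rear stop: 39 N of push with no further motion, at hood x = -113.9 for the grip. I'll relax, release and rise.

>>> apply_moves(rows=[{"x": 0,"y": 0,"z": 0,"ax": 0,"ay": 0,"az": 0,"gripper": 0},{"x": 0,"y": 0,"z": 0,"ax": 0,"ay": 0,"az": 0,"gripper": 0},{"x": 0,"y": 0,"z": 0,"ax": 0,"ay": 0,"az": 0,"gripper": 0},{"x": 0,"y": 0,"z": 0,"ax": 0,"ay": 0,"az": 0,"gripper": 0},{"x": 0,"y": 0,"z": 0,"ax": 0,"ay": 0,"az": 0,"gripper": 0}])

```text
clock: 10.0
position: [0.5192, -0.1764, -0.003]
ee_rot: [0.736, 0.677, -0.0, -0.0]
ft_force: [0.5, -0.5, 0.5]
grip_width: 0.823
grasp_force: 0.0
```

>>> apply_moves(rows=[{"x": 3,"y": 0,"z": 0,"ax": 0,"ay": 0,"az": 0,"gripper": 0},{"x": 2,"y": 0,"z": -10,"ax": 0,"ay": 0,"az": 0,"gripper": 0},{"x": 0,"y": 0,"z": -25,"ax": 0,"ay": 0,"az": 0,"gripper": 0},{"x": 0,"y": 0,"z": -35,"ax": 0,"ay": 0,"az": 0,"gripper": 0},{"x": 0,"y": 0,"z": -35,"ax": 0,"ay": 0,"az": 0,"gripper": 0}])

```text
clock: 10.42
position: [0.5193, -0.1707, 0.1036]
ee_rot: [0.736, 0.677, -0.001, -0.0]
ft_force: [1.3, 0.3, -0.2]
grip_width: 1.006
grasp_force: 0.0
```

```bash
python3 hp.py; python3 -c "
from plan import *
plan([((.521,-.165,.14),down(-4.9),1),((.553,-.2567,.14),down(-4.9),3),((.553,-.2567,.068),down(-4.9),4)])"
```

```text
hood frame mm [-108.84650839   -1.42023548  103.58882642] F hood [-0.37750034  1.32240095 -0.15939654] [ 0.0021752  -0.08516001 -0.05024616] grip 1.0061843440522746 10.4167
1 [  5.8   1.2 -36.4] [-0.09  0.02  0.15]
1 [-29.5  13.2   0. ] [0. 0. 0.]
2 [-29.5  13.2   0. ] [0. 0. 0.]
3 [-29.5  13.2   0. ] [0. 0. 0.]
1 [-0. -0. 18.] [ 0. -0.  0.]
2 [-0. -0. 18.] [ 0. -0.  0.]
3 [-0. -0. 18.] [ 0. -0.  0.]
4 [-0. -0. 18.] [ 0. -0. -0.]
```

>>> apply_moves(rows=[{"x": 0,"y": 1,"z": -37,"ax": 0,"ay": 0,"az": 0,"gripper": 0},{"x": -28,"y": 13,"z": 0,"ax": 0,"ay": 0,"az": 0,"gripper": 0},{"x": -28,"y": 13,"z": 0,"ax": 0,"ay": 0,"az": 0,"gripper": 0},{"x": -28,"y": 13,"z": 0,"ax": 0,"ay": 0,"az": 0,"gripper": 0},{"x": 0,"y": 0,"z": 0,"ax": 0,"ay": 0,"az": 0,"gripper": 0}])

```text
clock: 10.83
position: [0.553, -0.2637, 0.1402]
ee_rot: [0.737, 0.675, -0.001, 0.002]
ft_force: [-0.6, -0.4, -0.1]
grip_width: 0.999
grasp_force: 0.0
```

```bash
python3 hp.py; python3 -c "
from plan import *
plan([((.553,-.2567,.068),down(-4.9),3)])"
```

```text
hood frame mm [-19.09179344  40.09645451 140.21453093] F hood [ 0.41902704 -0.54917369 -0.11513678] [ 0.01268642 -0.00635562 -0.01798996] grip 0.999268293505666 10.8333
1 [ 2.4 -0.2 24.1] [ 0.02  0.07 -0.04]
2 [ 2.4 -0.2 24.1] [ 0.02  0.07 -0.04]
3 [ 2.4 -0.2 24.1] [ 0.02  0.07 -0.04]
```

>>> apply_moves(rows=[{"x": 2,"y": 0,"z": 24,"ax": 0,"ay": 0,"az": 0,"gripper": 0},{"x": 2,"y": 0,"z": 24,"ax": 0,"ay": 0,"az": 0,"gripper": 0},{"x": 2,"y": 0,"z": 18,"ax": 0,"ay": 0,"az": 0,"gripper": 0},{"x": 0,"y": 0,"z": 5,"ax": 0,"ay": 0,"az": 0,"gripper": 0},{"x": 0,"y": 0,"z": 0,"ax": 0,"ay": 0,"az": 0,"gripper": 0}])

```text
clock: 11.25
position: [0.5527, -0.2512, 0.0674]
ee_rot: [0.736, 0.677, -0.001, -0.001]
ft_force: [0.4, -0.4, 0.1]
grip_width: 1.002
grasp_force: 0.0
```

>>> apply_moves(newtons=50, rows=[{"x": 0,"y": 0,"z": 0,"ax": 0,"ay": 0,"az": 0,"gripper": 1},{"x": 0,"y": 0,"z": 0,"ax": 0,"ay": 0,"az": 0,"gripper": 1},{"x": 0,"y": 0,"z": 0,"ax": 0,"ay": 0,"az": 0,"gripper": 1},{"x": 0,"y": 0,"z": 0,"ax": 0,"ay": 0,"az": 0,"gripper": 1},{"x": 0,"y": 0,"z": 0,"ax": 0,"ay": 0,"az": 0,"gripper": 1}])

```text
clock: 11.67
position: [0.5538, -0.2521, 0.0689]
ee_rot: [0.736, 0.677, 0.0, 0.0]
ft_force: [-0.4, 0.4, 0.4]
grip_width: 0.302
grasp_force: 0.0
```

>>> apply_moves(rows=[{"x": 0,"y": 0,"z": 0,"ax": 0,"ay": 0,"az": 0,"gripper": 1},{"x": 0,"y": 0,"z": 0,"ax": 0,"ay": 0,"az": 0,"gripper": 1},{"x": 0,"y": 0,"z": 0,"ax": 0,"ay": 0,"az": 0,"gripper": 1},{"x": 0,"y": 0,"z": 0,"ax": 0,"ay": 0,"az": 0,"gripper": 1}])

```text
clock: 12.0
position: [0.5536, -0.2519, 0.0687]
ee_rot: [0.736, 0.677, 0.0, 0.0]
ft_force: [-1.7, 1.9, 5.8]
grip_width: 0.124
grasp_force: 51.9
```

```bash
python3 hp.py
```

```text
hood frame mm [-30.861416    39.72947033  68.67547726] F hood [-1.75789484 -1.82251458  5.77890172] [0.18559306 0.42657    0.07447872] grip 0.12433879334022291 12.0
```

The handle is held (12 mm opening). Now I'll test the lid with a small lift along its arc.

>>> apply_moves(rows=[{"x": -0.5,"y": 0,"z": -2,"ax": 0,"ay": 0,"az": 0,"gripper": 1},{"x": -0.5,"y": 0,"z": -2,"ax": 0,"ay": 0,"az": 0,"gripper": 1},{"x": -0.5,"y": 0,"z": -2,"ax": 0,"ay": 0,"az": 0,"gripper": 1},{"x": 0,"y": 0,"z": 0,"ax": 0,"ay": 0,"az": 0,"gripper": 1}])

```text
clock: 12.33
position: [0.5533, -0.2539, 0.0736]
ee_rot: [0.736, 0.677, -0.0, 0.0]
ft_force: [3.8, -4.1, -8.0]
grip_width: 0.132
grasp_force: 49.8
```

```bash
python3 hp.py
```

```text
hood frame mm [-28.92364828  39.59488199  73.58803394] F hood [ 3.79592931  4.17482934 -7.95829227] [-0.4788669  -0.92277508  0.04584248] grip 0.13232206892226397 12.3333
```

>>> apply_moves(rows=[{"x": -0.5,"y": 0,"z": -1.5,"ax": 0,"ay": 0,"az": 0,"gripper": 1},{"x": -0.5,"y": 0,"z": -1.5,"ax": 0,"ay": 0,"az": 0,"gripper": 1},{"x": 0,"y": 0,"z": 0,"ax": 0,"ay": 0,"az": 0,"gripper": 1}])

```text
clock: 12.58
position: [0.5532, -0.2541, 0.0743]
ee_rot: [0.736, 0.677, -0.001, -0.0]
ft_force: [12.1, -6.6, -27.9]
grip_width: 0.125
grasp_force: 49.9
```

```bash
python3 hp.py
```

```text
hood frame mm [-28.6559604   39.46547584  74.3360926 ] F hood [  5.5942045   12.57905213 -27.90481308] [-0.93096179 -2.77886333  0.02678838] grip 0.12456737142970084 12.5833
```

The lid is caught: it stopped after about 5.5 mm with 28 N building up. I'll let it sink, release it, and go to the catch.

>>> apply_moves(rows=[{"x": 0.5,"y": 0,"z": 3,"ax": 0,"ay": 0,"az": 0,"gripper": 1},{"x": 1,"y": 0,"z": 3,"ax": 0,"ay": 0,"az": 0,"gripper": 1},{"x": 1,"y": 0,"z": 3,"ax": 0,"ay": 0,"az": 0,"gripper": 1},{"x": 0,"y": 0,"z": 0,"ax": 0,"ay": 0,"az": 0,"gripper": 1}])

```text
clock: 12.92
position: [0.5536, -0.2519, 0.0689]
ee_rot: [0.736, 0.677, 0.0, 0.0]
ft_force: [-1.1, 1.5, 2.7]
grip_width: 0.126
grasp_force: 54.5
```

```bash
python3 hp.py
```

```text
hood frame mm [-30.8572991   39.68889536  68.91401275] F hood [-1.44396386 -1.22585562  2.6842674 ] [-0.14423722  0.40905543 -0.02714282] grip 0.12648499417812983 12.9167
```

>>> apply_moves(rows=[{"x": 0,"y": 0,"z": 0,"ax": 0,"ay": 0,"az": 0,"gripper": 0},{"x": 0,"y": 0,"z": 0,"ax": 0,"ay": 0,"az": 0,"gripper": 0},{"x": 0,"y": 0,"z": 0,"ax": 0,"ay": 0,"az": 0,"gripper": 0},{"x": 0,"y": 0,"z": 0,"ax": 0,"ay": 0,"az": 0,"gripper": 0},{"x": 0,"y": 0,"z": 0,"ax": 0,"ay": 0,"az": 0,"gripper": 0}])

```text
clock: 13.33
position: [0.5534, -0.2519, 0.0681]
ee_rot: [0.736, 0.677, -0.0, -0.0]
ft_force: [-0.6, 0.2, -0.1]
grip_width: 0.826
grasp_force: 0.0
```

>>> apply_moves(rows=[{"x": 0,"y": 0,"z": -10,"ax": 0,"ay": 0,"az": 0,"gripper": 0},{"x": 0,"y": 0,"z": -30,"ax": 0,"ay": 0,"az": 0,"gripper": 0},{"x": 0,"y": 0,"z": -20,"ax": 0,"ay": 0,"az": 0,"gripper": 0}])

```text
clock: 13.58
position: [0.5535, -0.2522, 0.1302]
ee_rot: [0.736, 0.677, -0.0, 0.0]
ft_force: [0.3, 0.9, 0.6]
grip_width: 1.004
grasp_force: 0.0
```

```bash
python3 hp.py;python3 -c "
from plan import *
plan([((.4763,-.2195,.128),down(-4.9),3),((.4763,-.2195,.07),down(-4.9),3)])"
```

```text
hood frame mm [-30.62399762  39.62171432 130.24792085] F hood [-0.94167408  0.18178069  0.55711018] [-0.02916351 -0.10057358  0.0509584 ] grip 1.0035234770075656 13.5833
1 [  8.7 -26.5   0.7] [0.   0.01 0.05]
2 [  8.7 -26.6   0.7] [0.   0.01 0.05]
3 [  8.7 -26.6   0.7] [0.   0.01 0.05]
1 [-0.   0.  19.3] [-0. -0.  0.]
2 [-0.   0.  19.3] [-0. -0.  0.]
3 [-0.   0.  19.3] [-0. -0. -0.]
```

>>> apply_moves(rows=[{"x": 8.5,"y": -26.5,"z": 0,"ax": 0,"ay": 0,"az": 0,"gripper": 0},{"x": 8.5,"y": -26.5,"z": 0,"ax": 0,"ay": 0,"az": 0,"gripper": 0},{"x": 8.5,"y": -26.5,"z": 0,"ax": 0,"ay": 0,"az": 0,"gripper": 0},{"x": 0,"y": 0,"z": 20,"ax": 0,"ay": 0,"az": 0,"gripper": 0},{"x": 0,"y": 0,"z": 20,"ax": 0,"ay": 0,"az": 0,"gripper": 0}])

```text
clock: 14.0
position: [0.4768, -0.2197, 0.09]
ee_rot: [0.736, 0.677, 0.002, 0.001]
ft_force: [0.6, 0.8, -0.7]
grip_width: 1.001
grasp_force: 0.0
```

>>> apply_moves(newtons=30, rows=[{"x": 0,"y": 0,"z": 15,"ax": 0,"ay": 0,"az": 0,"gripper": 0},{"x": 0,"y": 0,"z": 10,"ax": 0,"ay": 0,"az": 0,"gripper": 0},{"x": 0,"y": 0,"z": 0,"ax": 0,"ay": 0,"az": 0,"gripper": 0}])

```text
clock: 14.25
position: [0.4754, -0.2196, 0.0619]
ee_rot: [0.736, 0.677, -0.001, -0.001]
ft_force: [-0.4, -0.3, 0.6]
grip_width: 0.998
grasp_force: 0.0
```

```bash
python3 hp.py
```

```text
hood frame mm [-56.44208552 -40.9665488   61.93433402] F hood [ 0.2964766  -0.37102803  0.60305717] [-0.02686387  0.01140777 -0.00676828] grip 0.998021711770643 14.25
```

>>> apply_moves(rows=[{"x": 0,"y": 0,"z": 0,"ax": 0,"ay": 0,"az": 0,"gripper": 1},{"x": 0,"y": 0,"z": 0,"ax": 0,"ay": 0,"az": 0,"gripper": 1},{"x": 0,"y": 0,"z": 0,"ax": 0,"ay": 0,"az": 0,"gripper": 1},{"x": 0,"y": 0,"z": 0,"ax": 0,"ay": 0,"az": 0,"gripper": 1},{"x": 0,"y": 0,"z": 0,"ax": 0,"ay": 0,"az": 0,"gripper": 1}])

```text
clock: 14.67
position: [0.4767, -0.22, 0.0637]
ee_rot: [0.736, 0.677, 0.0, 0.0]
ft_force: [0.7, 0.2, -0.2]
grip_width: 0.299
grasp_force: 0.0
```

>>> apply_moves(rows=[{"x": 0,"y": 0,"z": 0,"ax": 0,"ay": 0,"az": 0,"gripper": 1},{"x": 0,"y": 0,"z": 0,"ax": 0,"ay": 0,"az": 0,"gripper": 1},{"x": 0,"y": 0,"z": 0,"ax": 0,"ay": 0,"az": 0,"gripper": 1},{"x": 0,"y": 0,"z": 0,"ax": 0,"ay": 0,"az": 0,"gripper": 1}])

```text
clock: 15.0
position: [0.476, -0.2199, 0.0636]
ee_rot: [0.736, 0.677, -0.0, -0.0]
ft_force: [-4.5, 1.3, 7.9]
grip_width: 0.13
grasp_force: 30.3
```

```bash
python3 hp.py
```

```text
hood frame mm [-56.13984603 -40.37820116  63.56998829] F hood [-0.95505109 -4.60277246  7.90084911] [0.31280533 0.8892507  0.02423946] grip 0.13024374443219244 15.0
```

Catch block held. I'll slide it along hood -y (tool -y).

>>> apply_moves(rows=[{"x": 0,"y": -3,"z": 0,"ax": 0,"ay": 0,"az": 0,"gripper": 1},{"x": 0,"y": -4,"z": 0,"ax": 0,"ay": 0,"az": 0,"gripper": 1},{"x": 0,"y": -4,"z": 0,"ax": 0,"ay": 0,"az": 0,"gripper": 1},{"x": 0,"y": -4,"z": 0,"ax": 0,"ay": 0,"az": 0,"gripper": 1},{"x": 0,"y": -2,"z": 0,"ax": 0,"ay": 0,"az": 0,"gripper": 1}])

```text
clock: 15.42
position: [0.4598, -0.2185, 0.0637]
ee_rot: [0.736, 0.677, 0.001, 0.001]
ft_force: [12.2, -1.2, -4.6]
grip_width: 0.131
grasp_force: 29.2
```

```bash
python3 hp.py
```

```text
hood frame mm [-56.13023394 -56.60663451  63.685278  ] F hood [ 0.18924852 12.26054716 -4.59364048] [-0.31947562 -2.71600942  0.02982551] grip 0.13063593589436975 15.4167
```

>>> apply_moves(rows=[{"x": 0,"y": -2,"z": 0,"ax": 0,"ay": 0,"az": 0,"gripper": 1},{"x": 0,"y": -1,"z": 0,"ax": 0,"ay": 0,"az": 0,"gripper": 1},{"x": 0,"y": 0,"z": 0,"ax": 0,"ay": 0,"az": 0,"gripper": 1}])

```text
clock: 15.67
position: [0.4598, -0.2186, 0.0638]
ee_rot: [0.735, 0.678, 0.002, 0.003]
ft_force: [18.4, -3.9, -12.1]
grip_width: 0.129
grasp_force: 29.6
```

```bash
python3 hp.py
```

```text
hood frame mm [-56.08511246 -56.59868949  63.78216973] F hood [  2.32734254  18.68171316 -12.1481479 ] [-0.86660886 -4.08074284 -0.00699319] grip 0.12889587983511883 15.6667
```

>>> apply_moves(rows=[{"x": 0,"y": 0,"z": 0,"ax": 0,"ay": 0,"az": 0,"gripper": 0},{"x": 0,"y": 0,"z": 0,"ax": 0,"ay": 0,"az": 0,"gripper": 0},{"x": 0,"y": 0,"z": 0,"ax": 0,"ay": 0,"az": 0,"gripper": 0},{"x": 0,"y": 0,"z": 0,"ax": 0,"ay": 0,"az": 0,"gripper": 0},{"x": 0,"y": 0,"z": 0,"ax": 0,"ay": 0,"az": 0,"gripper": 0}])

```text
clock: 16.08
position: [0.4559, -0.2182, 0.063]
ee_rot: [0.736, 0.677, -0.0, -0.0]
ft_force: [0.7, -0.5, 0.3]
grip_width: 0.829
grasp_force: 0.0
```

>>> apply_moves(rows=[{"x": 0,"y": 0,"z": -10,"ax": 0,"ay": 0,"az": 0,"gripper": 0},{"x": 0,"y": 0,"z": -30,"ax": 0,"ay": 0,"az": 0,"gripper": 0},{"x": 0,"y": 0,"z": -28,"ax": 0,"ay": 0,"az": 0,"gripper": 0},{"x": 0,"y": 0,"z": 0,"ax": 0,"ay": 0,"az": 0,"gripper": 0}])

```text
clock: 16.42
position: [0.4589, -0.2196, 0.1367]
ee_rot: [0.736, 0.677, 0.002, 0.003]
ft_force: [0.3, -0.7, -0.3]
grip_width: 1.005
grasp_force: 0.0
```

```bash
python3 hp.py;python3 -c "
from plan import *
plan([((.553,-.2555,.13),down(-4.9),4),((.553,-.2555,.067),down(-4.9),3)])"
```

```text
hood frame mm [-54.95262371 -57.45280748 136.69566641] F hood [ 0.63048864  0.31449343 -0.33667049] [ 0.04887532 -0.01407884 -0.0350822 ] grip 1.00471262548616 16.4167
1 [-7.  24.2  1.9] [0.1  0.01 0.03]
2 [-7.  24.2  1.8] [0.1  0.01 0.03]
3 [-6.9 24.2  1.8] [0.1  0.01 0.03]
4 [-6.9 24.2  1.7] [0.1  0.01 0.03]
1 [ 0.  0. 21.] [-0.  0.  0.]
2 [ 0.  0. 21.] [-0.  0.  0.]
3 [ 0.  0. 21.] [-0.  0.  0.]
```

>>> apply_moves(newtons=60, rows=[{"x": -7,"y": 24,"z": 2,"ax": 0,"ay": 0,"az": 0,"gripper": 0},{"x": -7,"y": 24,"z": 2,"ax": 0,"ay": 0,"az": 0,"gripper": 0},{"x": -7,"y": 24,"z": 2,"ax": 0,"ay": 0,"az": 0,"gripper": 0},{"x": -7,"y": 24,"z": 0,"ax": 0,"ay": 0,"az": 0,"gripper": 0},{"x": 0,"y": 0,"z": 0,"ax": 0,"ay": 0,"az": 0,"gripper": 0}])

```text
clock: 16.83
position: [0.5529, -0.2546, 0.125]
ee_rot: [0.735, 0.678, -0.0, 0.001]
ft_force: [0.6, 0.5, -0.6]
grip_width: 1.001
grasp_force: 0.0
```

```bash
python3 hp.py;python3 -c "
from plan import *
plan([((.553,-.2555,.067),down(-4.9),4)])"
```

```text
hood frame mm [-28.16606187  39.24713631 125.00999204] F hood [-0.57920012  0.55879372 -0.61803174] [0.02600995 0.00845807 0.00292045] grip 1.0010350242215453 16.8333
1 [-0.2  0.  14.5] [0.01 0.02 0.06]
2 [-0.2  0.  14.5] [0.01 0.02 0.06]
3 [-0.2  0.  14.5] [0.01 0.02 0.06]
4 [-0.2  0.  14.5] [0.01 0.02 0.06]
```

>>> apply_moves(rows=[{"x": 0,"y": 0,"z": 20,"ax": 0,"ay": 0,"az": 0,"gripper": 0},{"x": 0,"y": 0,"z": 20,"ax": 0,"ay": 0,"az": 0,"gripper": 0},{"x": 0,"y": 0,"z": 17,"ax": 0,"ay": 0,"az": 0,"gripper": 0},{"x": 0,"y": 0,"z": 0,"ax": 0,"ay": 0,"az": 0,"gripper": 0}])

```text
clock: 17.17
position: [0.5477, -0.2531, 0.0654]
ee_rot: [0.736, 0.677, -0.001, -0.002]
ft_force: [-0.8, 0.3, -0.3]
grip_width: 1.003
grasp_force: 0.0
```

>>> apply_moves(rows=[{"x": 0,"y": 0,"z": 0,"ax": 0,"ay": 0,"az": 0,"gripper": 1},{"x": 0,"y": 0,"z": 0,"ax": 0,"ay": 0,"az": 0,"gripper": 1},{"x": 0,"y": 0,"z": 0,"ax": 0,"ay": 0,"az": 0,"gripper": 1},{"x": 0,"y": 0,"z": 0,"ax": 0,"ay": 0,"az": 0,"gripper": 1},{"x": 0,"y": 0,"z": 0,"ax": 0,"ay": 0,"az": 0,"gripper": 1}])

```text
clock: 17.58
position: [0.5502, -0.2542, 0.0691]
ee_rot: [0.736, 0.677, 0.0, 0.0]
ft_force: [-0.3, -0.1, 0.6]
grip_width: 0.299
grasp_force: 0.0
```

>>> apply_moves(rows=[{"x": 0,"y": 0,"z": 0,"ax": 0,"ay": 0,"az": 0,"gripper": 1},{"x": 0,"y": 0,"z": 0,"ax": 0,"ay": 0,"az": 0,"gripper": 1},{"x": 0,"y": 0,"z": 0,"ax": 0,"ay": 0,"az": 0,"gripper": 1},{"x": 0,"y": 0,"z": 0,"ax": 0,"ay": 0,"az": 0,"gripper": 1}])

```text
clock: 17.92
position: [0.5534, -0.2546, 0.0697]
ee_rot: [0.735, 0.678, 0.002, 0.003]
ft_force: [13.2, -3.7, -3.9]
grip_width: 0.123
grasp_force: 62.1
```

```bash
python3 hp.py; python3 -c "
import numpy as np
p=[];
for t in np.radians(np.arange(0,61,4)):
    a=np.radians(163.07)-t; p.append((66+96.17*np.cos(a),72+96.17*np.sin(a)))
p=np.array(p);print(p.round(1)[-1]);print(np.diff(p,axis=0).round(1).tolist())"
```

```text
hood frame mm [-28.19263656  39.69835029  69.65030081] F hood [ 2.57697764 13.47848064 -3.90402979] [-0.61716396 -2.4913849  -0.05172068] grip 0.12291866561156403 17.9167
[ 44.3 165.7]
[[2.2, 6.3], [2.6, 6.2], [3.0, 6.0], [3.5, 5.8], [3.8, 5.5], [4.2, 5.2], [4.6, 4.9], [4.9, 4.6], [5.2, 4.2], [5.5, 3.9], [5.7, 3.5], [6.0, 3.1], [6.2, 2.6], [6.3, 2.2], [6.5, 1.7]]
```

>>> apply_moves(rows=[{"x": 0,"y": 3,"z": 0,"ax": 0,"ay": 0,"az": 0,"gripper": 1},{"x": -2,"y": 0,"z": -6.5,"ax": 0,"ay": 0,"az": 0,"gripper": 1},{"x": -2.5,"y": 0,"z": -6,"ax": 0,"ay": 0,"az": 0,"gripper": 1},{"x": 0,"y": 0,"z": 0,"ax": 0,"ay": 0,"az": 0,"gripper": 1}])

```text
clock: 18.25
position: [0.5529, -0.2599, 0.0813]
ee_rot: [0.736, 0.677, 0.0, 0.001]
ft_force: [5.8, -4.8, -9.0]
grip_width: 0.124
grasp_force: 60.1
```

```bash
python3 hp.py
```

```text
hood frame mm [-22.89971641  39.65020727  81.27053083] F hood [ 4.23589667  6.20109172 -8.99551139] [-0.45740805 -1.36835173  0.11142694] grip 0.12358159528430111 18.25
```

The lid is free: it rose 11.6 mm, past the 5 mm limit. I'll go on along the arc.

>>> apply_moves(rows=[{"x": -3,"y": 1,"z": -6,"ax": 0,"ay": 0,"az": 0,"gripper": 1},{"x": -3.5,"y": 0,"z": -6,"ax": 0,"ay": 0,"az": 0,"gripper": 1},{"x": -4,"y": 0,"z": -5.5,"ax": 0,"ay": 0,"az": 0,"gripper": 1},{"x": -4,"y": 0,"z": -5,"ax": 0,"ay": 0,"az": 0,"gripper": 1},{"x": -4.5,"y": 0,"z": -5,"ax": 0,"ay": 0,"az": 0,"gripper": 1}])

```text
clock: 18.67
position: [0.5512, -0.2787, 0.1071]
ee_rot: [0.736, 0.677, -0.001, -0.0]
ft_force: [5.8, -6.8, -16.6]
grip_width: 0.123
grasp_force: 58.4
```

```bash
python3 hp.py
```

```text
hood frame mm [ -4.03035203  39.58573921 107.05428051] F hood [  6.30168381   6.38995374 -16.64772815] [-0.9370849  -1.47748828  0.03110372] grip 0.1227479838151572 18.6667
```

>>> apply_moves(rows=[{"x": -4.5,"y": 0.5,"z": -5,"ax": 0,"ay": 0,"az": 0,"gripper": 1},{"x": -5,"y": 0,"z": -4.5,"ax": 0,"ay": 0,"az": 0,"gripper": 1},{"x": -5,"y": 0,"z": -4,"ax": 0,"ay": 0,"az": 0,"gripper": 1},{"x": -5.5,"y": 0,"z": -4,"ax": 0,"ay": 0,"az": 0,"gripper": 1},{"x": -5.5,"y": 0,"z": -3.5,"ax": 0,"ay": 0,"az": 0,"gripper": 1}])

```text
clock: 19.08
position: [0.5491, -0.3034, 0.1268]
ee_rot: [0.736, 0.677, -0.001, -0.001]
ft_force: [7.5, -4.8, -22.6]
grip_width: 0.12
grasp_force: 58.3
```

```bash
python3 hp.py
```

```text
hood frame mm [ 20.76343647  39.61237584 126.83736698] F hood [  4.18294441   7.91936088 -22.57851988] [-0.69121217 -1.73415306  0.01627224] grip 0.12006859833011464 19.0833
```

>>> apply_moves(rows=[{"x": -6,"y": 0.5,"z": -3,"ax": 0,"ay": 0,"az": 0,"gripper": 1},{"x": -6,"y": 0,"z": -2.5,"ax": 0,"ay": 0,"az": 0,"gripper": 1},{"x": -6,"y": 0,"z": -2,"ax": 0,"ay": 0,"az": 0,"gripper": 1},{"x": 0,"y": 0,"z": 0,"ax": 0,"ay": 0,"az": 0,"gripper": 1},{"x": 0,"y": 0,"z": 0,"ax": 0,"ay": 0,"az": 0,"gripper": 1}])

```text
clock: 19.5
position: [0.5477, -0.3215, 0.1351]
ee_rot: [0.736, 0.677, -0.001, -0.001]
ft_force: [-0.3, -3.2, -25.1]
grip_width: 0.118
grasp_force: 58.2
```

```bash
python3 hp.py; python3 - <<'E'
from fit import *
# numeric check: lid front edge seen? compare side picture with the earlier one; and rose/ring blue inside hood area
a=camera('top');h=[.5114,-.2793,np.radians(-94.9)]
hsv=cv2.cvtColor(a['color'],cv2.COLOR_RGB2HSV)
for n,c in(('top',a),('side',camera('side'))):
    hsv=cv2.cvtColor(c['color'],cv2.COLOR_RGB2HSV);m=cv2.inRange(hsv,(90,90,40),(112,255,255))
    k,l,s,ct=cv2.connectedComponentsWithStats(m);w=[(s[i,4],back(c,[ct[i]],.01)[0].round(3).tolist()) for i in range(1,k) if s[i,4]>8];print(n,w[:14])
    cv2.imwrite('pics/end_%s.png'%n,c['color'][:,:,::-1])
E
```

```text
hood frame mm [ 38.91284697  39.75755754 135.08419134] F hood [ 3.20417221e+00 -2.19044200e-03 -2.51161693e+01] [-0.6004335   0.03664849  0.04276762] grip 0.11770819068130291 19.5
top [(np.int32(212), [0.85, -0.407, 0.01]), (np.int32(182), [0.822, -0.34, 0.01]), (np.int32(83), [0.734, -0.079, 0.01]), (np.int32(161), [0.716, 0.001, 0.01]), (np.int32(325), [0.57, 0.38, 0.01]), (np.int32(67), [0.526, -0.252, 0.01])]
side [(np.int32(94), [0.931, 0.806, 0.01]), (np.int32(13), [0.488, 0.528, 0.01]), (np.int32(31), [0.508, 0.439, 0.01]), (np.int32(162), [0.566, 0.375, 0.01]), (np.int32(142), [0.732, 0.028, 0.01]), (np.int32(62), [0.961, -0.229, 0.01]), (np.int32(61), [0.737, -0.057, 0.01]), (np.int32(404), [0.823, -0.365, 0.01]), (np.int32(244), [0.875, -0.408, 0.01])]
```

>>> apply_moves(rows=[{"x": -3,"y": 0,"z": 1.5,"ax": 0,"ay": 0,"az": 0,"gripper": 1},{"x": -2,"y": 0,"z": 1,"ax": 0,"ay": 0,"az": 0,"gripper": 1},{"x": 0,"y": 0,"z": 0,"ax": 0,"ay": 0,"az": 0,"gripper": 1},{"x": 0,"y": 0,"z": 0,"ax": 0,"ay": 0,"az": 0,"gripper": 1},{"x": 0,"y": 0,"z": 0,"ax": 0,"ay": 0,"az": 0,"gripper": 1}])

```text
clock: 20.02
position: [0.5476, -0.3257, 0.1357]
ee_rot: [0.736, 0.677, 0.0, -0.001]
ft_force: [-10.8, 6.6, -1.6]
grip_width: 0.118
grasp_force: 61.1
```

```bash
python3 hp.py; python3 - <<'E'
from fit import *
c=camera('top');h=[.5114,-.2793,np.radians(-94.9)]
# lid angle: closed-vs-open brightness profile along hood x at y=-20, and predicted front-edge pixel for angles
old=cv2.imread('raw_top.png')
for t in(30,40,45,50,55,60):
    a=np.radians(t);P=T(h,[(66-103*np.cos(a)+4*np.sin(a),y,72+103*np.sin(a)+4*np.cos(a)) for y in(-80,-60)]);print(t,proj(c,P).round(1).tolist())
for y in(-70,): 
    s=np.arange(-40,75,5);uv=proj(c,T(h,[(x,y,76) for x in s])).round().astype(int)
    print([(u.tolist(),int(old[u[1],u[0]].mean()),int(c['color'][u[1],u[0]].mean())) for u in uv])
hsv=cv2.cvtColor(c['color'],cv2.COLOR_RGB2HSV);m=cv2.inRange(hsv,(88,50,30),(115,255,255))
k,l,st,ct=cv2.connectedComponentsWithStats(m)
for i in range(1,k):
    q=back(c,[ct[i]],.01)[0]
    if st[i,4]>4 and abs(q[0]-.51)<.07 and abs(q[1]+.28)<.09: print(st[i,4],R.from_euler('z',94.9,degrees=True).apply(q-[.5114,-.2793,0]).round(3))
E
```

```text
hood frame mm [ 43.11614124  40.02768406 135.74136182] F hood [ -5.66038604 -11.36351279  -1.61400602] [ 1.43360211  2.39336316 -0.10045509] grip 0.11762712247932841 20.0167
30 [[334.4, 267.9], [335.0, 259.0]]
40 [[340.0, 268.4], [340.6, 259.3]]
45 [[343.2, 268.7], [343.8, 259.5]]
50 [[346.7, 268.9], [347.3, 259.8]]
55 [[350.4, 269.3], [351.0, 260.0]]
60 [[354.3, 269.6], [354.8, 260.3]]
[([324, 263], 161, 122), ([326, 263], 227, 128), ([329, 263], 228, 135), ([331, 263], 228, 137), ([333, 264], 227, 145), ([335, 264], 226, 149), ([337, 264], 207, 150), ([339, 264], 201, 151), ([341, 264], 201, 153), ([343, 264], 183, 155), ([346, 265], 214, 157), ([348, 265], 207, 159), ([350, 265], 203, 160), ([352, 265], 198, 162), ([354, 265], 200, 162), ([356, 265], 180, 162), ([358, 266], 218, 164), ([360, 266], 210, 161), ([363, 266], 200, 164), ([365, 266], 206, 160), ([367, 266], 224, 161), ([369, 267], 128, 160), ([371, 267], 125, 157)]
206 [-0.021  0.011  0.01 ]
```

```bash
python3 -c "
from workcell import *
print(hand_in())"
```

```text
the job is handed in; nothing more can be done
None
```

Job handed in, no verdict returned: tray slid home to its stop with the rose seen inside the hood (ring not separately confirmed), lid tried and found caught, catch slid fully (about 16 mm), and lid held open by its handle at about 55–58° by arm position, though the pictures could not confirm that angle.

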